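# Pack the outlet-fitting kit into its milled case inserts

## Task

Pack the kit for fitting a wall outlet: put the screwdriver, the side cutters, the wall outlet (as it lies, face down) and the roll of black tape each into the insert whose pocket is cut to its shape, lying flat on the pocket floor. Leave the red felt pen where it lies.

Things in the scene. Friction and masses are not known exactly. Their poses are not given: they have to be found in the camera images.
- driver_grip (a point): Screwdriver, yellow handle, 195 mm long, lying flat, loose, 90 g. The point lies in the handle, half-way up (16 mm above its support), where it is 27 mm wide (y) and 30 mm high; the handle reaches from 25 mm before (-x) to 58 mm beyond (+x) the point; the thin steel shaft points along -x, its tip 137 mm away. z up.
- cutter_grip (a point): Side cutters, red handles, 157 x 58 x 14 mm, lying flat, shut and fixed so, loose, 190 g. The point lies midway between the handles, half-way up (7 mm above their support), where they measure 47 mm over their outer sides (y), widening towards -x; jaw tips 93 mm away along +x, handle ends 63 mm along -x. z up.
- outlet_grip (a point): Wall outlet lying face down: yellow plastic body on a metal strap, 43 x 108 x 38 mm, loose, 85 g. The point is its centre, half-way up (19 mm above its support). The strap runs along y (both ends alike); the yellow body, 34 mm wide along x and 68 mm long, stands from 8 to 34 mm above the support. z up.
- tape_mid (a point): Roll of black electrical tape lying flat, 62 mm across, 19 mm high, solid to the touch, loose, 50 g. The point is its centre, half-way up (9.5 mm above its support); z up.
- driver_insert: Insert for the screwdriver, 232 x 70 mm: pocket 46 mm wide for the handle at +x, 22 mm channel for the shaft towards -x. Fixed, 12 mm thick, dark top, blue pocket floor 3 mm above the worktop, 9 mm walls, 8 mm room round the part. Origin: centre, worktop level; x along its length, z up. The screwdriver's point belongs at x +40 mm, 19 mm up, both x axes alike. A thumb slot 48 mm wide, 4 mm above the worktop, runs right across (along y) there.
- cutter_insert: Insert for the side cutters, 196 x 94 mm: pocket 74 mm wide for the handles at -x, narrowing to the jaws at +x. Fixed, 12 mm thick, dark top, blue pocket floor 3 mm above the worktop, 9 mm walls, 8 mm room round the part. Origin: centre, worktop level; x along its length, z up. The cutters' point belongs at x -15 mm, 10 mm up, both x axes alike. A thumb slot 48 mm wide, 4 mm above the worktop, runs right across (along y) there.
- outlet_insert: Insert for the wall outlet, 146 x 78 mm: oblong pocket, stepped in at both ends for the strap's ears. Fixed, 12 mm thick, dark top, blue pocket floor 3 mm above the worktop, 9 mm walls, 8 mm room round the part. Origin: centre, worktop level; x along its length, z up. The outlet's point belongs over the origin, 22 mm up, its y along the insert's x, either way round. A thumb slot 48 mm wide, 4 mm above the worktop, runs right across (along y) there.
- tape_insert: Insert for the tape roll, 98 x 98 mm: round pocket 78 mm across. Fixed, 12 mm thick, dark top, blue pocket floor 3 mm above the worktop, 9 mm walls, 8 mm room round the part. Origin: centre, worktop level; x along its length, z up. The roll's point belongs over the origin, 12.5 mm up. A thumb slot 44 mm wide, 4 mm above the worktop, runs right across (along y) there.
- pen_mid (a point): Red felt pen, 137 x 13 x 16 mm, lying loose on the worktop between the parts and the inserts, its length along its x. It is no part of the kit: leave it where it lies. The point is its middle, 7 mm up.
Mind the look-alikes: they are no part of the job. There is more than one size of the part that bears tape_mid; the job needs the larger.

How it is judged:
At the end, for the whole second after the job is handed in: Each part lies flat on its own pocket's floor: its point within 15 mm, along and across, of its place in the insert and under 3.5 mm above seated height; screwdriver, cutters, outlet along their pockets within 0.2, 0.25, 0.3 rad, the right way round; tilt under 0.1 rad (screwdriver 0.15) (x of driver_grip in the frame of driver_insert between 0.025 and 0.055 m and y of driver_grip in the frame of driver_insert between -0.015 and 0.015 m and z of driver_grip in the frame of driver_insert below 0.0225 m and angle between driver_grip's own z axis and vertical below 0.15 rad and angle between the x axis of driver_grip and the x axis of driver_insert, either way round below 0.2 rad and x of cutter_grip in the frame of cutter_insert between -0.03 and 0 m and y of cutter_grip in the frame of cutter_insert between -0.015 and 0.015 m and z of cutter_grip in the frame of cutter_insert below 0.013 m and angle between each of cutter_grip, outlet_grip, tape_mid's own z axis and vertical below 0.1 rad and angle between the x axis of cutter_grip and the x axis of cutter_insert, either way round below 0.25 rad and x of outlet_grip in the frame of outlet_insert between -0.015 and 0.015 m and y of outlet_grip in the frame of outlet_insert between -0.015 and 0.015 m and z of outlet_grip in the frame of outlet_insert below 0.024 m and angle between the y axis of outlet_grip and the x axis of outlet_insert, either way round below 0.3 rad and x of tape_mid in the frame of tape_insert between -0.015 and 0.015 m and y of tape_mid in the frame of tape_insert between -0.015 and 0.015 m and z of tape_mid in the frame of tape_insert below 0.0155 m); the robot touches nothing.
It fails at once if the red felt pen was moved by more than 30 mm (distance of pen_mid from where it was at the start of the episode above 0.03 m).
It also fails if it takes over 117 s, if anything falls off the work surface, if the arm or the gripper's body presses on something with over 40 N, if the wrist force passes 120 N, or if a joint passes its speed limit or range.

## Robot

A 7-joint arm with a two-finger parallel gripper is mounted at the origin on a cart in front of the work surface, level with it; the furniture and walls round the work are solid. World frame = base frame: x ahead of the robot, y to its left, z up, the work surface at z = 0. Lengths are in m, angles in rad, forces in N, time in s.
With the tool pointing down it reaches from about 0.4 to 0.9 m from the base axis. Payload 5.6 kg.
Tool frame: the origin (TCP) lies midway between the tips of the shut fingers; the grasp point (between the pads) lies 19 mm behind it; z points along the fingers, y is the line along which they close (so a half turn about z gives the same grasp; the last joint's range is limited). The gripper opens to 92 mm and grips with 3 to 60 N. Pads are 20 mm wide; open, the fingers measure 128 mm over their backs; the gripper's body (75 mm by 189 mm) begins 69 mm behind the grasp point.
Start: joints at [1.115, 0.468, -0.012, 1.603, 0.006, 1.071, -0.056], TCP at [0.261, -0.595, 0.215] pointing down, gripper open.
Joint ranges: [-2.53, 2.53], [-0.31, 2.02], [-1.57, 1.55], [0.28, 2.44], [-1.29, 4.43], [0.15, 1.84], [-2.92, 2.92]. Speed limits (rad/s): [2.57, 2.57, 3.14, 3.14, 3.14, 3.14, 3.14].

## Interface

Orientations are given as a 3x3 rotation matrix whose columns are the frame's x, y, z axes.
In Python, from station import env, effector, solver, viewer, workorder, search_frame, tip_of gives the robot as it stands. Calls block until the motion is done:
- env.reach(position, orientation): joint-space move of the TCP to a pose.
- env.movel(position, frame=None, rate=0.15): straight line of the TCP; frame=None keeps the orientation; rate is the mean speed in m/s.
- env.goto_joints(angles): joint-space move.
- effector.release() and effector.grasp(squeeze=None): open the fingers fully, or close them until they stop; squeeze is the grip in N (None keeps the last).
- env.pause(seconds).
- solver.inverse_kinematics(position, orientation): joint angles nearest the present ones, or None.
- env.sense(): the state.
- viewer.read_camera(name): name is "scene" or "top" or "wrist"; returns (picture, depth): 400x640x3 uint8, red, green, blue; 400x640 float32, m along the optical axis (not along the pixel's ray), 0 where there is no reading.
- viewer.camera_info(name): a dict with "intrinsics" (3x3 intrinsics, pixels), "eye" and "rotation" of the camera in the world; the wrist camera has in their place "T_tool_cam" (4x4, takes a point from camera to tool coordinates, whose origin is the TCP and whose axes are the flange's). Camera axes: x right, y up, looking along -z (the intrinsics and any distortion apply to the point x, -y, -z); pixel columns grow to the right and rows downward; lengths in m; the calibration is good to about 2 mm. The wrist camera is an equidistant fisheye: a pixel r from the principal point sees the ray r / f radians off the axis. A picture is of the moment at which its call begins: read the wrist's pose just before it. camera_info takes no time and is no camera call.
A pose or a line that the arm cannot do raises env.PlanningError and nothing moves.
- workorder.finish_job(): hands the job in; it is judged then, once.
Trained networks look in the newest picture that a camera, given by its name, has taken for a name from the list of things; names that differ only in an ending like _2 or _b are one class to them, and where a whole thing is asked for, a point or a joint stands for the part that bears it (a point fixed in the world has none). Each returns a list of dicts, best first, with "score" (0 to 1); they miss things now and then, are a little off and sometimes report something else, mostly with a low value. They report only what shows in the picture. A call takes as long as a camera call. They do not tell look-alikes from the thing itself.
- search_frame(camera, name): "at" ([x, y, z] in m, in world coordinates, good to about 4 mm: the middle of the surface that is visible of it).
- tip_of(camera, name): "at" ([x, y, z] in m, in world coordinates, good to about 4 mm: a listed point, or the origin of a listed thing).
The state is a dict: "t": time; "joint_positions": joint angles; "joint_velocities": joint speeds; "tau": joint torques, N m; "ee_pos": TCP position; "tcp_rot": TCP orientation; "wrist_force": force on the tool from outside, world axes, zero at the start; "moment": the same for the moment, N m; "gripper_width": finger opening in m; "grasp_force": force on a finger pad.
Only numpy, scipy, OpenCV 4.12 (cv2) and the standard library are available. Lean on these libraries where they do the work, as an engineer would, in place of code of your own. Each camera call takes 0.05 s, during which the arm holds its last target. There are 200 camera calls.

## Working session

There is one attempt and no reset: what is moved stays moved. The work goes in short steps, each a Python script; the robot and the scene stay as the last script left them, time stands still between calls to the robot, and variables do not carry over. Pictures are saved under pics/ and viewed, at most 14 in all, crops included, and the job is handed in when it is done.

```bash
ls; mkdir -p pics; python3 - <<'E'
from station import *
import cv2
for n in("top","scene"):
    p,d=viewer.read_camera(n); cv2.imwrite(f"pics/{n}0.png",p[:,:,::-1]); 
    i=viewer.camera_info(n); print(n,i)
    for k in ["driver_grip","cutter_grip","outlet_grip","tape_mid","driver_insert","cutter_insert","outlet_insert","tape_insert","pen_mid"]:
        print(k,[(r["at"],round(r["score"],2)) for r in tip_of(n,k)])
print(env.sense()["t"])
E
```

```text
pics
top {'intrinsics': array([[464.89292015,   0.        , 325.65906053],
       [  0.        , 464.89292015, 199.7223897 ],
       [  0.        ,   0.        ,   1.        ]]), 'eye': array([0.31451224, 0.02620927, 1.28010287]), 'rotation': array([[ 0.00989597,  0.98866764, -0.14979439],
       [-0.99988273,  0.01153451,  0.01007373],
       [ 0.01168738,  0.14967713,  0.98866585]])}
driver_grip [([0.5873, 0.326, 0.0128], 0.69)]
cutter_grip [([0.4217, 0.3835, 0.0078], 0.94)]
outlet_grip [([0.6059, 0.1497, 0.0138], 0.87)]
tape_mid [([0.4534, 0.1555, 0.0077], 0.6), ([0.5116, 0.2469, 0.0057], 0.51)]
driver_insert [([0.6187, -0.1337, -0.0007], 0.71), ([0.4546, 0.1545, 0.008], 0.36)]
cutter_insert [([0.4273, -0.3726, -0.0008], 0.63)]
outlet_insert [([0.4617, -0.1233, -0.0022], 0.74)]
tape_insert [([0.5872, -0.3641, -0.0012], 0.79), ([0.4693, 0.0265, 0.0083], 0.67)]
pen_mid [([0.4704, 0.0288, 0.0078], 0.54)]
scene {'intrinsics': array([[481.16276802,   0.        , 309.39358059],
       [  0.        , 481.16276802, 194.40639201],
       [  0.        ,   0.        ,   1.        ]]), 'eye': array([-0.00190121,  0.79435146,  1.01450182]), 'rotation': array([[-0.82234607,  0.4016066 , -0.40306214],
       [-0.5689585 , -0.58757458,  0.57536278],
       [-0.00575958,  0.70247295,  0.71168713]])}
driver_grip [([0.5856, 0.3337, 0.0133], 0.9)]
cutter_grip [([0.4238, 0.3901, 0.0067], 0.78)]
outlet_grip [([0.6075, 0.1528, 0.0218], 0.61)]
tape_mid [([0.5111, 0.2544, 0.0091], 0.72), ([0.457, 0.154, 0.0124], 0.68), ([0.4255, 0.3871, 0.0066], 0.68)]
driver_insert [([0.6192, -0.1287, -0.0029], 0.6)]
cutter_insert [([0.4266, -0.3672, -0.0024], 0.81)]
outlet_insert [([0.4667, -0.1193, -0.0008], 0.85)]
tape_insert [([0.5875, -0.3632, 0.0029], 0.84)]
pen_mid [([0.474, 0.031, 0.0077], 0.54)]
1.0
```

```bash
cat > h.py <<'E'
from station import *
import numpy as np, cv2
def ortho(n,x0,x1,y0,y1,s,z=0.01,fn=None):
    """orthorectify at height z; picture: row down = -x, col right = -y; s m/px"""
    p,d=viewer.read_camera(n); i=viewer.camera_info(n)
    W=int((y1-y0)/s);H=int((x1-x0)/s)
    v,u=np.mgrid[:H,:W]; P=np.stack([x1-v*s,y1-u*s,np.full(v.shape,z)],-1)-i["eye"]
    c=P@i["rotation"]; K=i["intrinsics"]
    mu=K[0,0]*c[...,0]/-c[...,2]+K[0,2]; mv=K[1,1]*-c[...,1]/-c[...,2]+K[1,2]
    im=cv2.remap(p,mu.astype('f4'),mv.astype('f4'),cv2.INTER_CUBIC)
    if fn: cv2.imwrite(fn,im[:,:,::-1])
    return im
def cloud(n):
    p,d=viewer.read_camera(n); i=viewer.camera_info(n);K=i["intrinsics"]
    v,u=np.mgrid[:400,:640]
    c=np.stack([(u-K[0,2])/K[0,0]*d,-(v-K[1,2])/K[1,1]*d,-d],-1)
    return p,c@i["rotation"].T+i["eye"],d
E
python3 - <<'E'
from h import *
ortho("top",0.32,0.74,-0.52,0.52,0.0013,fn="pics/o0.png")
p,P,d=cloud("top")
# things left side: height components
X,Y,Z=P[...,0],P[...,1],P[...,2]
w=(d>0)&(X>.3)&(X<.8)&(abs(Y)<.55)
print(np.median(Z[w]))
m=(w&(Z>0.005)).astype('u1')
n,l,s,c=cv2.connectedComponentsWithStats(m)
for k in range(1,n):
    q=l==k
    if s[k,4]<30: continue
    A=np.c_[X[q],Y[q]].astype('f4'); r=cv2.minAreaRect(A*1000)
    print(k,s[k,4],"mean",A.mean(0).round(4),"zmax",np.percentile(Z[q],[50,95]).round(4),"rect",np.round(r[0],1),np.round(r[1],1),round(r[2],1))
E
```

```text
0.0012807839252825248
1 2263 mean [0.7364 0.5013] zmax [0.1115 0.1683] rect [735.1 506.9] [ 85.9 129.6] 89.9
3 7897 mean [ 0.7667 -0.0545] zmax [0.0204 0.1438] rect [ 738.7 -104.5] [873.5 122.6] 90.0
4 488 mean [0.791  0.4111] zmax [0.1057 0.1431] rect [787.9 413.5] [23.9 91.5] 0.5
16 727 mean [0.7348 0.3352] zmax [0.0262 0.0306] rect [736.9 335. ] [96.8 75. ] 82.8
199 249 mean [ 0.6344 -0.224 ] zmax [0.0115 0.0153] rect [ 632.6 -218.1] [73.1 59.3] 15.9
218 856 mean [ 0.6113 -0.0798] zmax [0.0116 0.0159] rect [614.6 -88. ] [ 74.2 148.5] 9.4
264 427 mean [0.6054 0.15  ] zmax [0.032  0.0384] rect [608.3 152.2] [110.4  46.7] 62.9
313 271 mean [ 0.5788 -0.3261] zmax [0.0115 0.016 ] rect [ 583.4 -331.6] [102.   40.8] 7.7
317 287 mean [ 0.584 -0.398] zmax [0.0113 0.0157] rect [ 585.1 -388. ] [97.2 49.7] 2.0
325 400 mean [0.5854 0.3323] zmax [0.0246 0.0314] rect [577.  368.1] [ 30.1 194.4] 17.0
595 170 mean [0.5121 0.2468] zmax [0.0134 0.0178] rect [510.6 245.9] [46.4 46.5] 0.6
599 211 mean [0.4705 0.0326] zmax [0.0112 0.0167] rect [471.9  33.3] [136.2  14.7] 2.4
724 268 mean [ 0.4668 -0.06
[... 336 characters left out ...]
an [ 0.4641 -0.1183] zmax [0.006  0.0081] rect [ 463.6 -116.6] [25.1 22.5] 90.0
841 535 mean [0.4281 0.3747] zmax [0.0115 0.0166] rect [426.5 370. ] [ 57.9 155.9] 17.7
862 397 mean [ 0.4095 -0.2995] zmax [0.0109 0.016 ] rect [ 414.1 -318.4] [95.8 91. ] 10.8
1222 152 mean [0.334  0.1894] zmax [0.0224 0.0279] rect [332.7 191.3] [23.9 50.3] 39.5
1263 138 mean [0.3241 0.1301] zmax [0.0217 0.0268] rect [325.7 129.8] [40.3 28.6] 68.7
1313 82 mean [ 0.3188 -0.2819] zmax [0.0126 0.0171] rect [ 318.  -282.8] [42.2 18.1] 22.4
1331 81 mean [ 0.3164 -0.3462] zmax [0.0127 0.0182] rect [ 314.  -347.1] [16.6 42.4] 51.4
1366 54 mean [ 0.3119 -0.1207] zmax [0.0075 0.0113] rect [ 311.3 -120.7] [ 9.3 63.2] 7.6
```

View pics/o0.png

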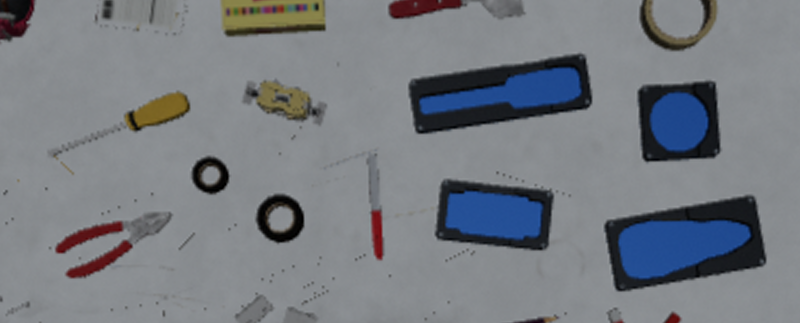

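The map (1.3 mm/px) shows the parts left and the inserts right. Candidates: for the tape, a small black roll (210,175; ø46), a large black roll (281,217; ø60) and a beige roll (678,15). For the cutters, (115,245), with red-handled pliers or a knife at (440,8). For the driver, (160,110). For the outlet, (285,100). I choose the large black roll at (281,217) and will check it up close. Next I'll refine the insert poses and look closely from the wrist.

```bash
cat >> h.py <<'E'
def wortho(cx,cy,r,s,z,fn=None):
    st=env.sense(); p,d=viewer.read_camera("wrist"); i=viewer.camera_info("wrist");K=i["intrinsics"];T=i["T_tool_cam"]
    N=int(2*r/s); v,u=np.mgrid[:N,:N]
    P=np.stack([cx+r-v*s,cy+r-u*s,np.full(v.shape,z)],-1)-st["ee_pos"]
    c=(P@np.array(st["tcp_rot"])-T[:3,3])@T[:3,:3]
    x,y,zz=c[...,0],-c[...,1],-c[...,2]; rr=np.hypot(x,y)+1e-12; th=np.arctan2(rr,zz)
    mu=K[0,0]*th*x/rr+K[0,2]; mv=K[1,1]*th*y/rr+K[1,2]
    im=cv2.remap(p,mu.astype('f4'),mv.astype('f4'),cv2.INTER_CUBIC)
    if fn: cv2.imwrite(fn,im[:,:,::-1])
    return im
def down(a):
    """tool down, closing axis (tool y) at world angle a"""
    y=np.array([np.cos(a),np.sin(a),0]);z=np.array([0,0,-1.]);return np.c_[np.cross(y,z),y,z]
def best(p,a):
    """the half turn with the smaller joint motion"""
    q0=np.array(env.sense()["joint_positions"]); o=[]
    for b in(a,a+np.pi):
        q=solver.inverse_kinematics(p,down(b))
        if q is not None:o.append((np.abs(np.array(q)-q0).max(),b))
    return down(min(o)[1])
E
python3 - <<'E'
from h import *
s=.0005
im=ortho("top",0.34,0.72,-0.52,0.0,s,z=0.012)
hsv=cv2.cvtColor(im,cv2.COLOR_RGB2HSV)
blue=(hsv[...,0]>95)&(hsv[...,0]<125)&(hsv[...,1]>110)
m=((hsv[...,2]<75)|blue).astype('u1')
m=cv2.morphologyEx(m,cv2.MORPH_OPEN,np.ones((9,9)));m=cv2.morphologyEx(m,cv2.MORPH_CLOSE,np.ones((15,15)))
n,l,st,c=cv2.connectedComponentsWithStats(m)
for k in range(1,n):
    if st[k,4]<8000: continue
    pts=np.argwhere(l==k); A=np.c_[0.72-pts[:,0]*s,0-pts[:,1]*s]*1000
    r=cv2.minAreaRect(A.astype('f4')); b=np.argwhere((l==k)&blue); B=np.c_[720-b[:,0]*s*1e3,-b[:,1]*s*1e3]
    pc=cv2.PCACompute(A,None)[1][0]
    print("rect",np.round(r,1) if 0 else (np.round(r[0],1),np.round(r[1],1),round(r[2],2)),"blue centre",B.mean(0).round(1),"pca",np.degrees(np.arctan2(pc[1],pc[0])).round(1))
st=env.sense();print(st["tcp_rot"].round(3) if hasattr(st["tcp_rot"],'round') else st["tcp_rot"])
p=[.5,.25,.36]
R=best(p,0.0); print(R); env.reach(p,R)
wortho(.5,.25,.24,.0008,.01,fn="pics/w1.png"); print(env.sense()["t"],env.sense()["joint_positions"])
E
```

```text
rect (array([ 617.6, -129.8]), array([ 71.2, 232.6]), 8.69) blue centre [ 619.3 -144.9] pca 98.7
rect (array([ 581.9, -361.8]), array([ 98.6, 101. ]), 3.9) blue centre [ 581.4 -362.3] pca 103.5
rect (array([ 460.3, -122.1]), array([146.2,  78.1]), 83.9) blue centre [ 460.3 -122. ] pca 83.8
rect (array([ 423.5, -369.8]), array([ 93.3, 198.9]), 10.12) blue centre [ 421.6 -359.5] pca 100.2
[[ 0.916  0.401 -0.   ]
 [ 0.401 -0.916  0.   ]
 [-0.    -0.    -1.   ]]
[[-0.  1.  0.]
 [ 1.  0.  0.]
 [ 0.  0. -1.]]
4.3167 [ 0.31962223  0.4110725  -1.11854395  1.59295898  0.37511383  1.37502425
 -0.84183743]
```

View pics/w1.png

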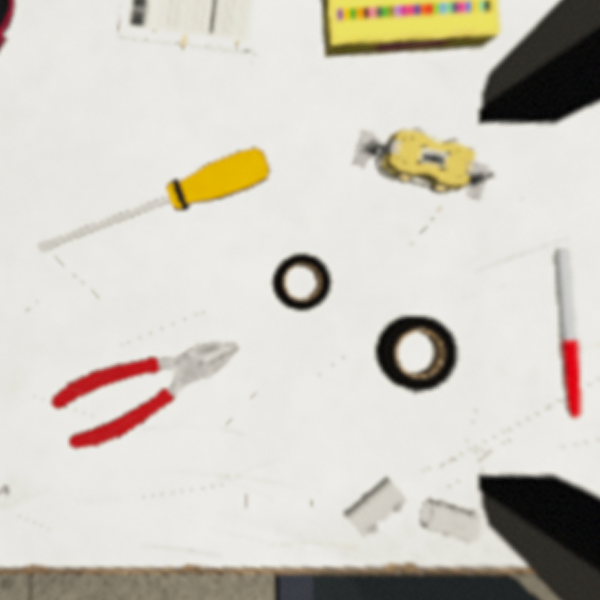

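The close view confirms the large black roll at (417,353), with the small one at (301,281). The driver is at (215,180), the cutters at (150,390), the outlet at (425,163) and the pen at (568,330). Driver first.

```bash
cat >> h.py <<'E'
D=np.radians
def pickplace(pick,apick,tip,place,aplace,ztip,sq,hover=.15,check=False):
    """angles are of the tool's closing axis, deg; aplace continuous with apick"""
    q0=np.array(env.sense()["joint_positions"]); o=[]
    for k in(0,180,-180):
        a=solver.inverse_kinematics([*pick,hover],down(D(apick+k)))
        b=solver.inverse_kinematics([*place,ztip],down(D(aplace+k)))
        if a is not None and b is not None:o.append((np.abs(np.array(a)-q0).max(),k))
    k=min(o)[1]; A=down(D(apick+k));B=down(D(aplace+k))
    env.reach([*pick,hover],A); env.movel([*pick,tip])
    effector.grasp(sq); s=env.sense(); print("grip",s["gripper_width"],s["grasp_force"],s["ee_pos"])
    env.movel([*pick,hover],rate=.12); s=env.sense(); print("lift",s["gripper_width"],s["grasp_force"],s["wrist_force"],s["t"])
    env.reach([*place,hover],B)
    return B
def lower(place,ztip,hover=.15):
    env.movel([*place,ztip+.02],rate=.15); env.movel([*place,ztip],rate=.04)
    print("down",env.sense()["wrist_force"]); effector.release(); env.movel([*place,hover],rate=.2); print("t",env.sense()["t"])
E
python3 - <<'E'
from h import *
p,P,d=cloud("top"); X,Y,Z=P[...,0],P[...,1],P[...,2]
q=(d>0)&(Z>.07)&(X<.78)&(X>.3)&(abs(Y)<.45)&(np.hypot(X-.5,Y-.25)>.25); print("tall",q.sum(), X[q].min() if q.any() else 0, Y[q].min() if q.any() else 0,Y[q].max() if q.any() else 0)
pickplace((.5875,.3305),17,.005,(.6236,-.1693),8.7,.009,30)
wortho(.6236,-.1693,.2,.0008,.09,fn="pics/w2.png")
E
```

```text
tall 3947 0.30000667767630784 -0.3372782904296009 0.41676708278463154
grip 0.026468468787252755 29.472439696546644 [0.58758724 0.33050782 0.00502097]
lift 0.026440658300379984 29.47379566321615 [ 0.51728838  0.8855833  -1.40419108] 8.8
```

View pics/w2.png

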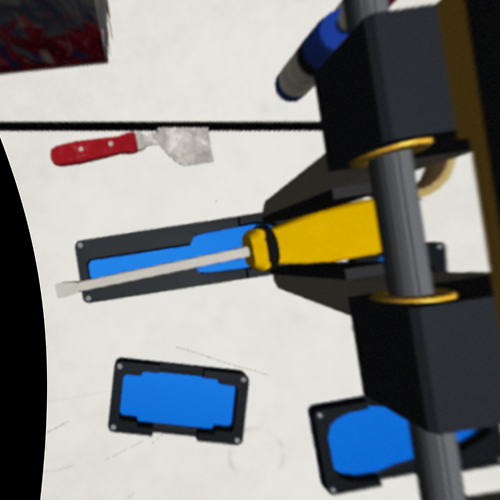

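```bash
python3 - <<'E'
from h import *
p,P,d=cloud("scene"); X,Y,Z=P[...,0],P[...,1],P[...,2]
q=(d>0)&(Z>.05)&(Z<.15)&(X<.85)&(X>.66)&(Y<.0)&(Y>-.5)
h,_,_=np.histogram2d(X[q],Y[q],bins=[np.arange(.66,.86,.02),np.arange(-.5,.01,.05)]);print(h.astype(int))
im=wortho(.6236,-.1693,.2,.0008,.161)
hsv=cv2.cvtColor(im,cv2.COLOR_RGB2HSV); m=(hsv[...,0]>18)&(hsv[...,0]<32)&(hsv[...,1]>150)&(hsv[...,2]>120)
m[:, 400:]=0
a=np.argwhere(m); A=np.c_[.8236-a[:,0]*.0008,.0307-a[:,1]*.0008]-[.6236,-.1693]
ax=np.array([np.cos(D(-81.3)),np.sin(D(-81.3))]); print("handle along", np.percentile(A@ax,[1,50,99]), "across",np.percentile(A@[-ax[1],ax[0]],[2,50,98]))
cv2.imwrite("pics/w3.png",im[:,:,::-1])
E
```

```text
[[  0   0   0   0   0   0   0   0   0   0]
 [  0   0   0   0   0   0   0   0   0   0]
 [  0   0   0   0   0   0   0   0   0   0]
 [  0   0   0   0   0   0   0   0   0   0]
 [  0   0   0   0   0   0   0   0   0   0]
 [  0   0   0  38   0  16   0   0   0   0]
 [  0   0   0  68   3 142   0   0   1  24]
 [  0   0   0  13   0  33   0   0  18 189]
 [  0   0   0   0  72   0   0   0  53  11]]
handle along [-0.02445626  0.0197009   0.07985393] across [-0.04179229  0.00172379  0.0456792 ]
```

View pics/w3.png

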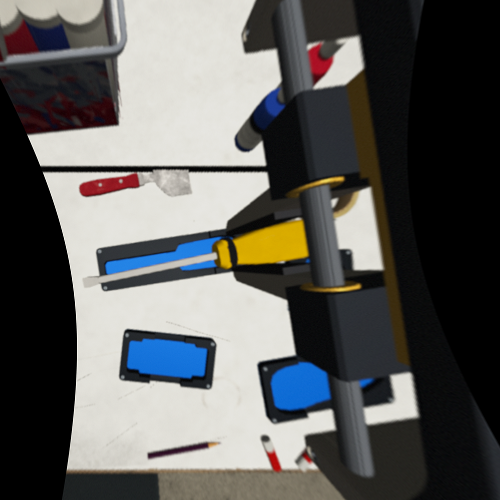

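The driver is held true: the handle front is at −24.5 mm (expected −25) and it is parallel to the insert. No tall objects are near. I'll lower it, then do the cutters.

```bash
python3 - <<'E'
from h import *
lower((.6236,-.1693),.009)
a=D(-79.8);place=(.4235-.015*np.cos(a),-.3698-.015*np.sin(a)); print(place)
pickplace((.4222,.385),17.7,.003,place,10.2,.007,45)
wortho(*place,.2,.0008,.157,fn="pics/w4.png")
E
```

```text
down [ 0.49300798 -0.45610533 -0.22835726]
t 14.2833
(np.float64(0.4208437288952062), np.float64(-0.3550370658804614))
grip 0.05095572068205744 43.732066316879354 [0.42247585 0.38517212 0.00310974]
lift 0.05072041833922012 43.74654398619896 [ 0.34257531 -1.17402515 -2.34762387] 19.625
```

View pics/w4.png

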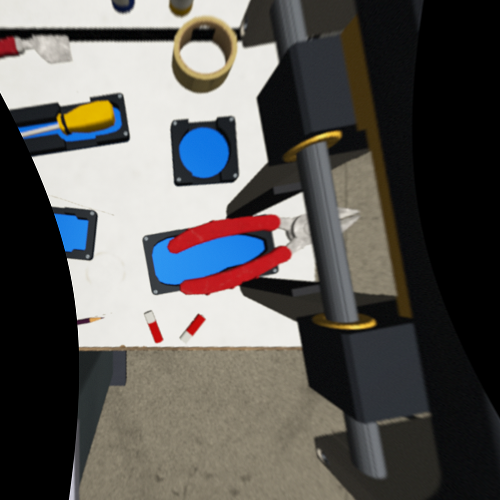

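The cutters sit about 6° off in the grip: jaw tip (355,213), handle ends (175,245)/(188,287), against an insert edge slope of 10°. I'll turn the wrist by −6.5° before lowering.

```bash
python3 - <<'E'
from h import *
place=(.4208,-.3550)
R=np.array(env.sense()["tcp_rot"]); c,s=np.cos(D(-6.5)),np.sin(D(-6.5))
env.reach([*place,.06],np.array([[c,-s,0],[s,c,0],[0,0,1]])@R)
wortho(*place,.16,.0008,.065,fn="pics/w5.png")
E
```

```text
(no output)
```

View pics/w5.png

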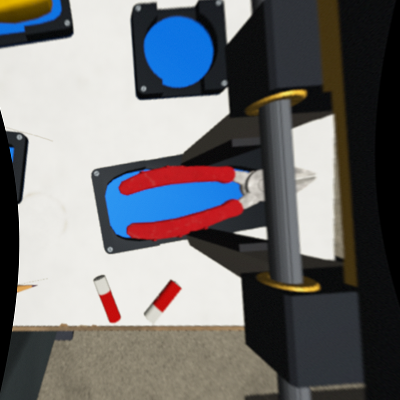

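```bash
python3 - <<'E'
from h import *
lower((.4208,-.3550),.007)
pl=(.461,-.122)
pickplace((.608,.1515),-15,.012,pl,-6.2,.016,25)
wortho(*pl,.2,.0008,.15,fn="pics/w6.png")
E
```

```text
down [ 0.14652321 -0.0171078  -1.7635599 ]
t 25.4167
grip 0.031848922352204656 24.473679528268804 [0.60796545 0.15151248 0.01193549]
lift 0.03234374036317641 24.45185234104997 [ 0.05855953  0.92519935 -0.97253214] 30.6667
```

View pics/w6.png

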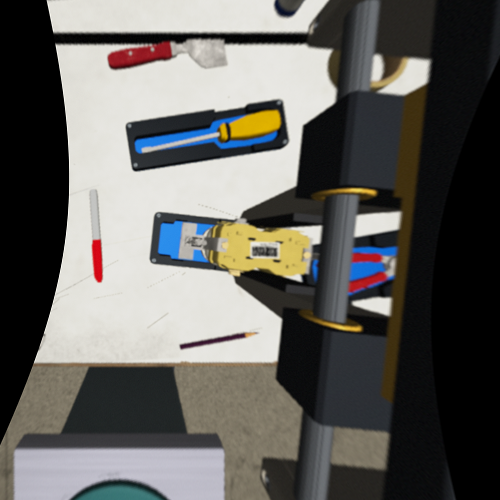

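```bash
python3 - <<'E'
from h import *
pl=(.461,-.122)
env.movel([*pl,.045])
wortho(*pl,.12,.0005,.067,fn="pics/w7.png")
E
```

```text
(no output)
```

View pics/w7.png

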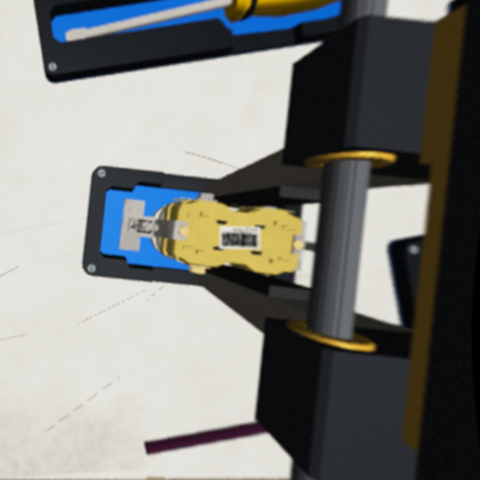

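The outlet is centred within a few mm (label at (240,238), expected (240,240)). I'll lower it, then do the tape.

```bash
python3 - <<'E'
from h import *
lower((.461,-.122),.0155)
pl=(.5835,-.362)
pickplace((.4565,.1555),3.9,.004,pl,3.9,.008,25)
env.movel([*pl,.05])
wortho(*pl,.12,.0005,.058,fn="pics/w8.png")
E
```

```text
down [ 0.01933133 -0.19971155 -1.44635477]
t 35.5
grip 0.05925649567757978 25.00860815285705 [0.45665389 0.15546394 0.00417628]
lift 0.05933645290582719 24.99802724691108 [-0.76014486  0.7472615  -0.53206016] 39.6583
```

View pics/w8.png

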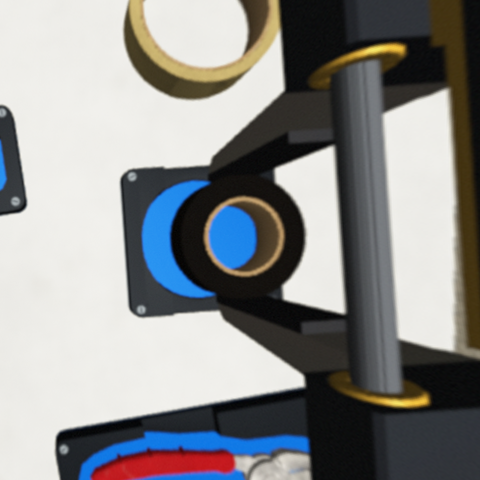

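```bash
python3 - <<'E'
from h import *
lower((.5835,-.362),.008)
env.reach([.42,.15,.3],best([.42,.15,.3],0.)) 
im=ortho("top",0.34,0.72,-0.48,0.06,.0007,fn="pics/o9.png")
p,P,d=cloud("top");X,Y,Z=P[...,0],P[...,1],P[...,2]
for n,x,y in(("driver",.6236,-.1693),("tape",.5835,-.362),("outlet",.461,-.122),("cutter",.4208,-.355)):
    q=(np.hypot(X-x,Y-y)<.03); print(n,np.percentile(Z[q],[50,90,98]).round(4))
for k in["driver_grip","cutter_grip","outlet_grip","tape_mid","pen_mid"]: print(k,[(r["at"],round(r["score"],2)) for r in tip_of("top",k)][:3])
print(env.sense()["t"])
E
```

```text
down [ 0.33648343 -0.01038458 -0.2002997 ]
t 44.9
driver [0.0184 0.0316 0.0344]
tape [0.0194 0.0237 0.0261]
outlet [0.0354 0.0401 0.0418]
cutter [0.0069 0.0164 0.0193]
driver_grip [([0.6222, -0.1728, 0.0157], 0.88), ([0.4578, -0.121, 0.0158], 0.45)]
cutter_grip []
outlet_grip [([0.4572, -0.1217, 0.0204], 0.97)]
tape_mid [([0.5818, -0.3612, 0.0085], 0.6)]
pen_mid [([0.4672, 0.0274, 0.0083], 0.64)]
47.2583
```

View pics/o9.png

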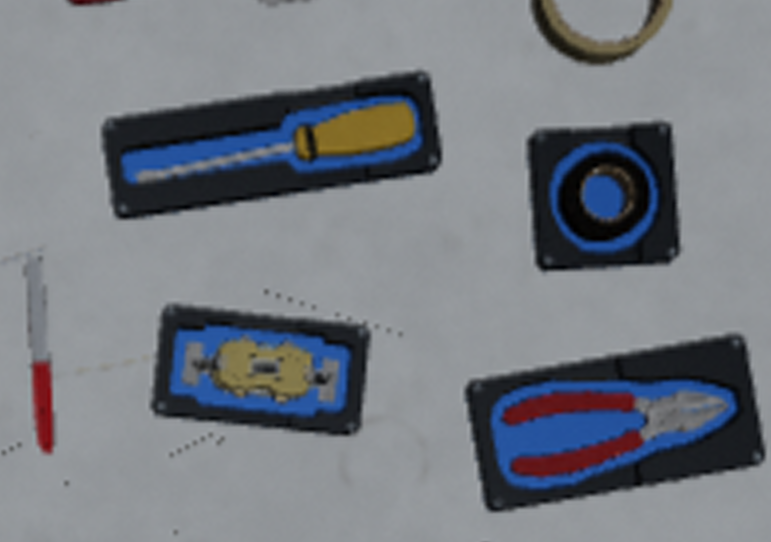

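All four parts lie inside their pockets with a blue margin all round: driver (355,130), tape (605,197), outlet (262,368), cutters (615,430). The pen is unmoved at (40,350), and the heights match seated. Handing in.

```bash
python3 -c "
from station import *
print(workorder.finish_job())"
```

```text
the job is handed in; nothing more can be done
None
```

The job is handed in: the last top-camera check showed screwdriver, side cutters, outlet and the large roll of black tape in their own pockets, and the red pen within about 4 mm of where it started. The hand-in call returned no verdict.

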